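Free the gummed lock pin and open the drill jig

ROBOT

A 6-joint arm with a two-finger parallel gripper is mounted at the origin on a cart in front of the work surface, level with it; the furniture and walls round the work are solid. World frame = base frame: x ahead of the robot, y to its left, z up, the work surface at z = 0. Lengths are in m, angles in rad, forces in N, time in s.
With the tool pointing down it reaches from about 0.375 to 0.825 m from the base axis. Payload 5.5 kg.
Tool frame: the origin (TCP) lies midway between the tips of the shut fingers; the grasp point (between the pads) lies 19 mm behind it; z points along the fingers, y is the line along which they close (so a half turn about z gives the same grasp; the last joint's range is limited). The gripper opens to 85 mm and grips with 20 to 120 N. Pads are 22 mm wide; open, the fingers measure 114 mm over their backs; the gripper's body (76 mm by 85 mm) begins 54 mm behind the grasp point. The pads swing forward as they close: fully open they stand 13 mm farther back than shut.
Start: joints at [-1.303, 0.314, -0.047, 1.21, 0, 1.571], TCP at [0.159, -0.579, 0.231] pointing down, gripper open.
Joint ranges: [-2.67, 2.67], [-0.69, 1.73], [-1.03, 1.25], [-2.08, 2.16], [-1.42, 1.45], [-3.14, 3.14]. Speed limits (rad/s): [2.39, 2.39, 3.01, 3.14, 3.14, 3.14].

INTERFACE

Orientations are given as a rotation vector (axis times angle).
In Python, from workcell import r, vision gives the robot as it stands. The module is installed in compiled form; this text tells all that it offers.
- The arm moves only by the tool apply_moves, never from a script. Its argument "steps" is a list that holds one entry, the list of rows, each a list of 7 numbers: the shift along the tool's x, y, z as a fraction of full scale, then the turn, a rotation vector about the tool's x, y, z as a fraction of full scale, then the opening, from 0 (shut) to 1 (fully open). In form: [[[dx, dy, dz, ax, ay, az, gripper], ...]]. A call has 1 to 10 rows; each row shifts and turns the commanded pose from where the row before left it, along the tool's axes as they then stand; what a row does not reach is not made up. Full scale, the value 1, is 0.15 m for a shift and 360 degrees for a turn. A row lasts 1/10 s, in which the tool goes at most 50 mm and 8.59 degrees, less where a joint would pass 70% of its speed; a pose out of reach is approached as far as the arm can. A call with a number of a shift or a turn outside -1 to 1 is refused whole. A call with a gripper value outside its range is refused whole. The fingers move at their own pace and stop on an object; the grip force is fixed at half the most. Time passes only in rows, so rows that do not move let the fingers close. It gives the time, the measured TCP pose, the force, the opening and the grip force at its end, in the units of the state.
- r.get_state(): the state, without advancing time (a new reading comes with each control period).
- vision.camera(name): name is "side" or "top"; returns (picture, depth): 384x512x3 uint8, red, green, blue; 384x512 float32, m along the optical axis (not along the pixel's ray), 0 where there is no reading.
- vision.calibration(name): a dict with "fovy" (degrees; the focal length in pixels is half the picture's height over the tangent of half this angle, whatever the lens; pixels are square), "cx", "cy" (the principal point, pixels), "eye" and "rotation" of the camera in the world. Camera axes: x right, y up, looking along -z (the intrinsics and any distortion apply to the point x, -y, -z); pixel columns grow to the right and rows downward; lengths in m; the calibration is good to about 2 mm. A picture is of the moment at which its call begins. calibration takes no time and is no camera call.
- r.close_job(): hands the job in; it is judged then, once.
The state is a dict: "clock": time; "joints": joint angles; "joint_velocities": joint speeds; "effort": joint torques, N m; "eef_pos": TCP position; "tool_rot": TCP orientation; "wrist_force": force on the tool from outside, world axes, zero at the start; "torque": the same for the moment, N m; "opening": finger opening in m; "grip_force": force on a finger pad.
Only numpy, scipy, OpenCV 4.12 (cv2) and the standard library are available. Lean on these libraries where they do the work, as an engineer would, in place of code of your own. Each camera call takes 0.05 s, during which the arm holds its last target. There are 200 camera calls.

TASK

The red T-handled lock pin of the drill jig has gummed up in its bore: a straight pull only picks up the whole jig, so work the pin out by twisting it back and forth while you pull gently upward. Put the pin in the grey tray, then swing the jig's drill plate right open by its black bar handle until it leans back past upright on its own, so that the panel can be taken out. The jig must stay standing on its feet about where it is, and the other things on the bench are to be left alone.

Things in the scene. Friction and masses are not known exactly. Their poses are not given: they have to be found in the camera images.
- jig: Hinged drill jig (dark steel base, aluminium drill plate), standing loose on four rubber feet, about 2 kg in all. Base 168 x 120 mm, top 19 mm high. Origin: centre of the underside; x points from the handle side (front) to the hinge side (back), z up. The shut drill plate is 90 mm wide, reaches from the hinge to 78 mm in front of the origin, its upper face 50 mm high; four dark bushes stand 4 mm above it.
- jig_lock_bore (a point): Mouth of the pin's upright bore in the dark lock post, 52 mm in front of the jig's origin, 41 mm above the table. Three sprung bush segments in it grip the shank 23 to 31 mm above the table, evenly all the way, then let go. They hold a straight pull to about 23 to 45 N; the jig's front already tips up at some 12 to 17 N, so a straight pull takes the jig along.
- lock_pin: Loose steel lock pin with red T-handle, 74 mm tall, 0.12 kg. Origin: centre of the lower tip; z up the pin, y along the T-bar. Shank 14 mm in diameter, 30 mm long; above it a collar, 28 mm in diameter, 6 mm high, rests on the drill plate and keeps it shut; then a 12 mm neck. At the start the tip is 20 mm above the table; it is clear of jig and plate once risen by 30 mm.
- pin_grip (a point): Centre of the red T-bar (66 long, 13 wide, 14 mm high), 67 mm above the pin's tip, 87 mm above the table at the start; underside 24 mm above the collar. x across the bar, y along it (any direction at the start), z up the pin. Turning takes 0.15 to 0.3 N m; while it turns, rising 1.5 to 2 mm per rad of turn needs only a fifth to a third of the full hold; when the turning stops, the full hold is back.
- pin_middle (a point): Point on the pin's axis 40 mm above its tip.
- leaf (a joint): Drill plate's hinge angle in rad: 0 shut and level, growing as its front edge swings up and back, stop at 1.95. Nearly free hinge; the plate weighs 0.28 kg, falls shut if let go before upright (1.57), stays open on its stop beyond it.
- leaf_hinge (a point): Centre of the drill plate's hinge axis on the jig, 46 mm above the table; the axis lies along the jig's y.
- leaf_handle (a point): Centre of the black round bar handle in front of the drill plate, 11 mm in diameter, 84 mm long, parallel to the hinge (its arms 36 mm either side of the middle, 8 mm thick); 176 mm from the hinge axis, 36 mm beyond the plate's front edge. Shut, it is 46 mm above the table with nothing under it.
- tray: Grey open parts tray with black rubber lining, 140 (its x) x 112 (its y) x 28 mm, walls 3 mm, fixed. Origin: centre of its underside. Mind the lampshade that hangs left of jig and tray: 370 mm wide, centred 0.46 m ahead and 0.19 m left of the robot's base, its lower rim 0.80 m above the table; a raised elbow can strike it.
- tray_floor (a point): Centre of the tray's inner floor, 5 mm above the table, axes as the tray's.
- mug: Cream mug, 100 mm tall, bystander. Origin at the centre of its underside.
- battery: Small teal block battery standing upright, 18 x 26 x 48 mm, bystander. Origin at the centre of its underside.
- multimeter: Yellow and black multimeter lying on its back, 150 x 78 x 43 mm, bystander. Origin at the centre of its underside.
- solder_pump: Silver and blue solder pump, a tube 184 mm long and 23 mm thick, lying, bystander. Origin at the middle of its underside.
Mind the look-alikes: they are no part of the job. What is meant by the lock_pin is not blue, and is the larger of those in its own colour.

How it is judged:
By the outcome, as a careful person would: the job done as asked, in the order asked, and still so for the second after the job is handed in, with the robot touching nothing.
It also fails if it takes over 72 s, if anything falls off the work surface, if the arm or the gripper's body presses on something with over 40 N, if the wrist force passes 120 N, or if a joint passes its speed limit or range.

## Working session

There is one attempt and no reset: what is moved stays moved. The work goes in short steps, Python scripts to look and compute and a tool call to move; the robot and the scene stay as the last step left them, time stands still between calls to the robot, and variables do not carry over. Pictures are saved under pics/ and viewed, at most 10 in all, crops included, and the job is handed in when it is done.

Besides the shell and the picture viewer there is one more tool, called after "Call:" as name([rows], argument=value, ...), one row to a line, values as JSON. apply_moves: Moves the arm, as the interface text tells. Shift numbers are shares of 0.15 m and turn numbers shares of 360 degrees, none past 1 either way. Its arguments: {"type":"object","properties":{"steps":{"type":"array"}},"required":["steps"]}

```bash
mkdir -p pics; cat > h.py <<'E'
import numpy as np, cv2
from workcell import r, vision
from scipy.spatial.transform import Rotation as R
def cal(n):
    c=vision.calibration(n); c['f']=192/np.tan(np.radians(c['fovy'])/2); return c
def pts(n,d):
    c=cal(n); v,u=np.mgrid[0:384,0:512]
    p=np.stack([(u-c['cx'])/c['f']*d,-(v-c['cy'])/c['f']*d,-d],-1)
    return p@np.array(c['rotation']).T+np.array(c['eye'])
def ray(n,u,v,z):
    c=cal(n); w=np.array(c['rotation'])@np.array([(u-c['cx'])/c['f'],-(v-c['cy'])/c['f'],-1]); e=np.array(c['eye'])
    return e+w*(z-e[2])/w[2]
def snap(n,name):
    im,d=vision.camera(n); np.savez(f'{name}.npz',im=im,d=d); return im,d
E
python3 - <<'E'
from h import *
for n in('top','side'):
    print(vision.calibration(n))
    im,d=snap(n,n); cv2.imwrite(f'pics/{n}.png',im[...,::-1])
print(r.get_state())
E
```

```text
{'fovy': 46.09258250493935, 'cx': 257.97002244370896, 'cy': 192.93240368110824, 'eye': array([0.34417912, 0.06424377, 1.30958744]), 'rotation': array([ 0.1329099 , -0.12530121, -1.55808134])}
{'fovy': 50.39953735098246, 'cx': 258.83820534744405, 'cy': 192.01321731739117, 'eye': array([ 0.61892636, -1.10560094,  0.62416609]), 'rotation': array([1.1444862 , 0.04368663, 0.0750863 ])}
{'clock': 0.1, 'joints': array([-1.30298414e+00,  3.14151917e-01, -4.79639664e-02,  1.21021085e+00,
        1.15059801e-05,  1.57078085e+00]), 'joint_velocities': array([ 0.00020522, -0.00196244,  0.00241919, -0.00159695, -0.00042658,
       -0.0001315 ]), 'effort': array([ 4.34359833e-05, -5.40770066e+01,  3.40539730e+01,  1.12497818e-02,
        4.25067196e-05, -1.25852472e-05]), 'eef_pos': array([ 0.15864009, -0.57811125,  0.23052945]), 'tool_rot': array([-3.11196110e+00, -4.19243719e-01,  3.02866988e-04]), 'wrist_force': array([-0.15436768,  0.34826788, -0.33069631]), 'torque': array([ 0.00094379,  0.00338839, -0.00810433]), 'grip_force': 0.0, 'opening': 0.0852769097850752}
```

View pics/top.png

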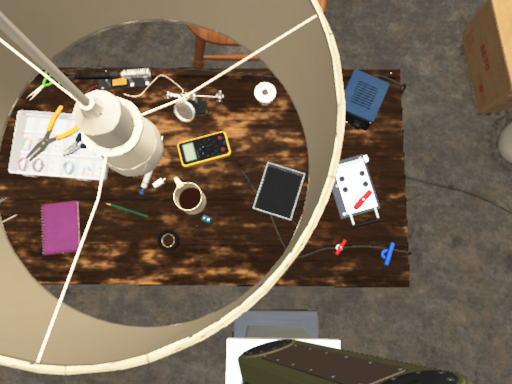

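View pics/side.png

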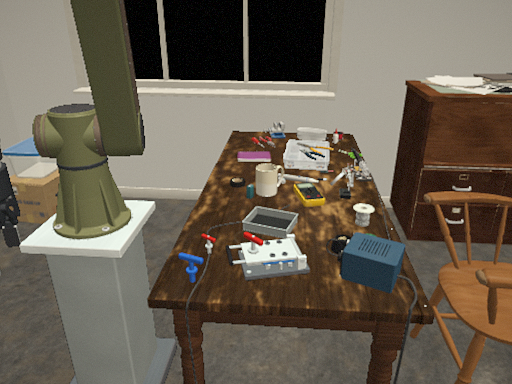

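Top view: the candidates for the lock pin are the red T on the jig (362,200), a smaller red T on the bench (341,247) and a blue T (389,254). I choose (362,200), the larger red one, sitting on the jig. The tray is at (279,191), and the jig handle at about (365,218), facing the robot.

```bash
sed -i "s/c\['f'\]=192/c['rotation']=R.from_rotvec(c['rotation']).as_matrix(); c['f']=192/" h.py
python3 - <<'E'
from h import *
T=np.load('top.npz');S=np.load('side.npz')
for n,D in(('top',T),('side',S)):
    P=pts(n,D['d']);hsv=cv2.cvtColor(D['im'],cv2.COLOR_RGB2HSV)
    m=(((hsv[...,0]<8)|(hsv[...,0]>172))&(hsv[...,1]>170)&(hsv[...,2]>90)).astype(np.uint8)
    k,l,st,ce=cv2.connectedComponentsWithStats(m)
    for i in range(1,k):
        if st[i,4]>15:
            q=P[l==i]; print(n,'red',ce[i].round(1),st[i],'med',np.median(q,0).round(4),'minAreaRect',cv2.minAreaRect(np.argwhere(l==i)[:,::-1].astype(np.float32)))
P=pts('top',T['d'])
x,y,z=P[...,0],P[...,1],P[...,2]
# height slices around the jig
win=np.zeros(z.shape,bool);win[145:232,325:392]=1
for lo,hi in((.044,.053),(.012,.024),(.075,.1)):
    q=P[win&(z>lo)&(z<hi)][:,:2]
    if len(q)>5:
        rc=cv2.minAreaRect(q.astype(np.float32)*1000);print(lo,hi,len(q),rc,cv2.boxPoints(rc).round(0).tolist(), np.median(P[win&(z>lo)&(z<hi)][:,2]))
g=T['im'].astype(int)
for n,b,u in(('tj',(140,235,320,400),7),('tt',(150,230,240,320),7)):
    a=T['im'][b[0]:b[1],b[2]:b[3]]
    cv2.imwrite(f'pics/{n}.png',cv2.resize(a[...,::-1],None,fx=6,fy=6,interpolation=cv2.INTER_CUBIC))
b=S['im'][200:290,170:320];cv2.imwrite('pics/sj.png',cv2.resize(b[...,::-1],None,fx=5,fy=5,interpolation=cv2.INTER_CUBIC))
E
```

```text
top red [367.2 194. ] [364 191   7   7  25] med [ 0.5458 -0.2259  0.0948] minAreaRect ((367.0000305175781, 194.00001525878906), (2.8284268379211426, 7.071067810058594), 45.0)
top red [358.7 203.5] [355 199   9  10  35] med [ 0.5204 -0.2035  0.0933] minAreaRect ((358.7500305175781, 203.75003051757812), (3.535533905029297, 9.899494171142578), 45.0)
top red [343.4 242.2] [341 239   6   8  33] med [ 0.417  -0.1676  0.0534] minAreaRect ((343.23077392578125, 242.15383911132812), (4.437601566314697, 7.211102485656738), 33.690067291259766)
top red [337.7 251.5] [335 247   6   9  28] med [ 0.3905 -0.1517  0.0517] minAreaRect ((337.9756164550781, 251.28050231933594), (3.7481703758239746, 7.964861869812012), 38.65980911254883)
side red [340.2 135.9] [339 134   4   5  17] med [0.8732 0.9655 0.0171] minAreaRect ((340.5, 136.0), (4.0, 3.0), 90.0)
side red [254.6 139.8] [251 137   9   6  24] med [0.437  0.8684 0.0159] minAreaRect ((254.8076629638672, 140.0384521484375), (8.043152809143066, 3.0508511066436768), 33.6900634765625)
side red [208.2 237.4] [201 233  15  10  63] med [ 0.3988 -0.1561  0.05
[... 224 characters left out ...]
, 237.80003356933594), (21.466251373291016, 6.260990142822266), 26.56505012512207)
0.044 0.053 1245 ((562.5858764648438, -212.35693359375), (192.819091796875, 105.54499053955078), 15.413063049316406) [[456.0, -187.0], [484.0, -289.0], [670.0, -238.0], [642.0, -136.0]] 0.05008426984898584
0.012 0.024 473 ((582.7503051757812, -198.40289306640625), (168.3798065185547, 120.5243911743164), 16.478607177734375) [[485.0, -164.0], [519.0, -280.0], [681.0, -232.0], [646.0, -117.0]] 0.019080563094965086
0.075 0.1 115 ((532.574462890625, -212.82427978515625), (13.008363723754883, 63.365478515625), 48.57884216308594) [[505.0, -197.0], [552.0, -239.0], [561.0, -229.0], [513.0, -187.0]] 0.09338389903228816
```

View pics/tj.png

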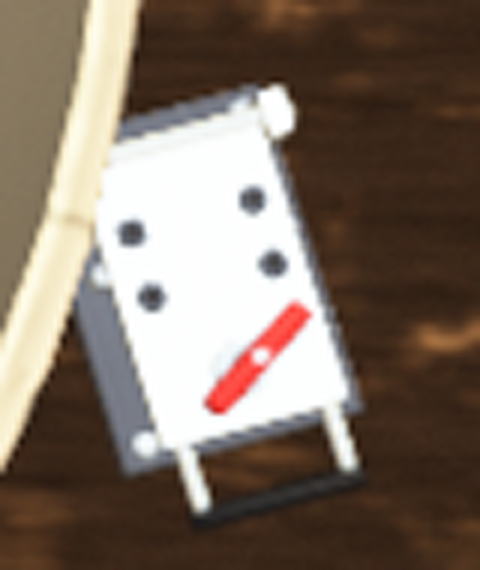

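View pics/sj.png

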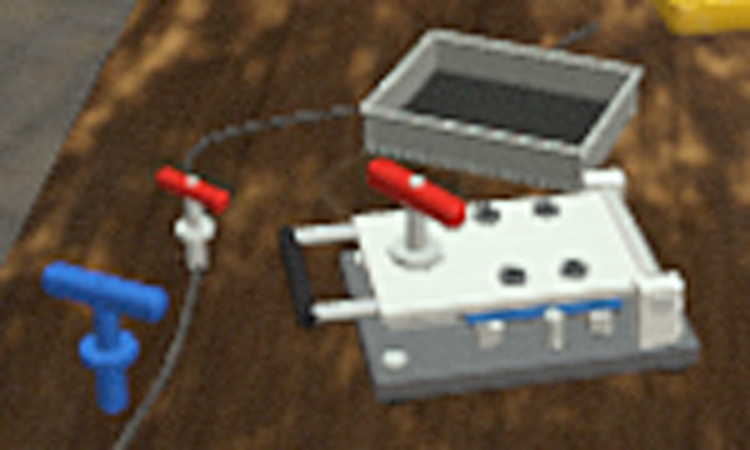

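Crops: the large red T-pin sits in the jig's plate, with its T centred at top pixel (363,199). The smaller red T and the blue one lie on the bench. The choice is confirmed. Next I measure the tray and the move to the pin.

```bash
python3 - <<'E'
from h import *
T=np.load('top.npz');P=pts('top',T['d']);z=P[...,2]
win=np.zeros(z.shape,bool);win[155:228,245:312]=1
q=P[win&(z>.02)&(z<.034)][:,:2]*1000
print(len(q),cv2.minAreaRect(q.astype(np.float32)),cv2.boxPoints(cv2.minAreaRect(q.astype(np.float32))).tolist())
S=np.load('side.npz');P=pts('side',S['d']);z=P[...,2]
# side check of pin bar: 
m=(P[...,0]>.48)&(P[...,0]<.58)&(P[...,1]<-.16)&(P[...,1]>-.27)&(z>.082)&(z<.1)
print('side bar',cv2.minAreaRect((P[m][:,:2]*1000).astype(np.float32)),z[m].max())
s=r.get_state();M=R.from_rotvec(s['tool_rot']).as_matrix();print(M.round(3))
yd=np.radians(48.5);y=np.array([np.cos(yd),np.sin(yd),0]);zt=np.array([0,0,-1]);G=np.stack([np.cross(y,zt),y,zt],1)
print('rotvec frac',R.from_matrix(M.T@G).as_rotvec()/2/np.pi)
print('shift tool frac',M.T@(np.array([.5326,-.2128,.231])-s['eef_pos'])/.15)
E
```

```text
349 ((573.3847045898438, 35.587554931640625), (163.93173217773438, 145.82223510742188), 72.76596069335938) [[479.462646484375, -21.09646987915039], [618.73779296875, -64.30003356933594], [667.3067626953125, 92.27157592773438], [528.0316162109375, 135.4751434326172]]
side bar ((531.6273193359375, -216.2645721435547), (15.206732749938965, 65.25021362304688), 47.30694580078125) 0.09545241196189325
[[ 0.964  0.265 -0.   ]
 [ 0.265 -0.964  0.001]
 [ 0.    -0.002 -1.   ]]
rotvec frac [-1.39702172e-04 -2.62840555e-04 -3.42096047e-01]
shift tool frac [ 3.04868302e+00 -1.68882609e+00 -5.17259723e-04]
```

Call:
apply_moves([
  [[0.28,-0.155,0,0,0,0,1],[0.28,-0.155,0,0,0,0,1],[0.28,-0.155,0,0,0,0,1],[0.28,-0.155,0,0,0,0,1],[0.28,-0.155,0,0,0,0,1],[0.28,-0.155,0,0,0,0,1],[0.28,-0.155,0,0,0,0,1],[0.28,-0.155,0,0,0,0,1],[0.28,-0.155,0,0,0,0,1],[0.28,-0.155,0,0,0,0,1]],
])

```text
clock: 1.1
eef_pos: [0.5032, -0.2415, 0.2311]
tool_rot: [-3.113, -0.419, 0.001]
wrist_force: [-0.0, -0.5, 0.5]
opening: 0.0853
grip_force: 0.0
```

Call:
apply_moves([
  [[0,0,0,0,0,-0.0228,1],[0,0,0,0,0,-0.0228,1],[0,0,0,0,0,-0.0228,1],[0,0,0,0,0,-0.0228,1],[0,0,0,0,0,-0.0228,1],[0,0,0,0,0,-0.0228,1],[0,0,0,0,0,-0.0228,1],[0,0,0,0,0,-0.0228,1],[0,0,0,0,0,-0.0228,1],[0,0,0,0,0,-0.0228,1]],
])

```text
clock: 2.1
eef_pos: [0.502, -0.2431, 0.2308]
tool_rot: [-2.065, -2.366, 0.0]
wrist_force: [-0.6, 0.0, 0.1]
opening: 0.0853
grip_force: 0.0
```

Call:
apply_moves([
  [[0,0,0,0,0,-0.0228,1],[0,0,0,0,0,-0.0228,1],[0,0,0,0,0,-0.0228,1],[0,0,0,0,0,-0.0228,1],[0,0,0,0,0,-0.0228,1],[0,0,0,0,0,0,1]],
])

```text
clock: 2.7
eef_pos: [0.502, -0.2431, 0.2309]
tool_rot: [-1.113, -2.937, -0.0]
wrist_force: [0.7, 0.2, 0.1]
opening: 0.0856
grip_force: 0.0
```

```bash
cat > go.py <<'E'
# usage: go.py x y z yaw_y_deg : remaining shift (tool frac) and turn to a vertical-tool target
from h import *; import sys
x,y,z,yd=map(float,sys.argv[1:5]); s=r.get_state(); M=R.from_rotvec(s['tool_rot']).as_matrix()
a=np.radians(yd);yy=np.array([np.cos(a),np.sin(a),0]);zt=np.array([0,0,-1.]);G=np.stack([np.cross(yy,zt),yy,zt],1)
print('t',round(s['clock'],2),'pos',s['eef_pos'].round(4),'yaw',np.degrees(np.arctan2(M[1,1],M[0,1])).round(2),'tilt',M[:,2].round(3))
print('joints',s['joints'].round(3),'F',s['wrist_force'].round(1),'Tq',s['torque'].round(2),'open',round(s['opening'],4),'grip',round(s['grip_force'],1))
print('shift',(M.T@(np.array([x,y,z])-s['eef_pos'])/.15).round(4),'turn',(R.from_matrix(M.T@G).as_rotvec()/2/np.pi).round(4))
E
python3 go.py .5326 -.2128 .231 48.5
```

```text
t 2.7 pos [ 0.502  -0.2431  0.2309] yaw 48.48 tilt [-0.001  0.    -1.   ]
joints [-0.451  0.235 -0.152  1.185 -0.     0.274] F [0.7 0.2 0.1] Tq [-0.02 -0.01 -0.07] open 0.0856 grip 0.0
shift [-0.0187  0.2866 -0.0008] turn [-0.     -0.0001 -0.    ]
```

Call:
apply_moves([
  [[-0.017,0.285,0,0,0,0,1],[0,0,0.2,0,0,0,1],[0,0,0.2,0,0,0,1],[0,0,0.2,0,0,0,1],[0,0,0.2,0,0,0,1],[0,0,0.14,0,0,0,1],[0,0,0.07,0,0,0,1],[0,0,0.06,0,0,0,1],[0,0,0,0,0,0,1]],
])

```text
clock: 3.6
eef_pos: [0.5322, -0.2128, 0.0702]
tool_rot: [-1.115, -2.936, -0.0]
wrist_force: [-0.1, -0.0, 0.1]
opening: 0.0855
grip_force: 0.0
```

```bash
python3 go.py .5327 -.2132 .068 48.5; python3 - <<'E'
from h import *
im,d=snap('side','s2'); cv2.imwrite('pics/s2.png',cv2.resize(im[190:290,170:320,::-1],None,fx=5,fy=5,interpolation=cv2.INTER_CUBIC))
E
```

```text
t 3.6 pos [ 0.5322 -0.2128  0.0702] yaw 48.4 tilt [-0.001  0.    -1.   ]
joints [-0.38   0.378 -0.343  0.85   0.     0.346] F [-0.1 -0.   0.1] Tq [-0.03 -0.    0.01] open 0.0855 grip 0.0
shift [-0.0043  0.0005  0.0146] turn [-0.0001 -0.0002 -0.0003]
```

View pics/s2.png

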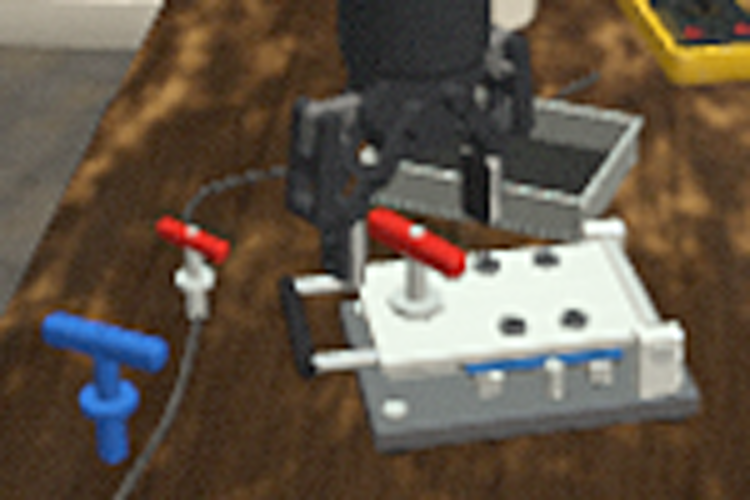

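The open fingers stand either side of the red bar (crop 418,240), so I close them.

Call:
apply_moves([
  [[-0.004,0,0.014,0,0,0,0.5],[0,0,0,0,0,0,0.3],[0,0,0,0,0,0,0],[0,0,0,0,0,0,0],[0,0,0,0,0,0,0],[0,0,0,0,0,0,0],[0,0,0,0,0,0,0]],
])

```text
clock: 4.35
eef_pos: [0.5333, -0.2133, 0.0691]
tool_rot: [1.114, 2.937, 0.0]
wrist_force: [-0.3, 0.9, 5.0]
opening: 0.012
grip_force: 59.1
```

```bash
python3 go.py .5327 -.2132 .068 48.5
```

```text
t 4.35 pos [ 0.5333 -0.2133  0.0691] yaw 48.46 tilt [ 0.001  0.    -1.   ]
joints [-0.381  0.38  -0.343  0.847  0.     0.344] F [-0.3  0.9  5. ] Tq [ 0.21  0.04 -0.06] open 0.012 grip 59.1
shift [ 0.0037 -0.0019  0.0076] turn [ 0.0001  0.0001 -0.0001]
```

Call:
apply_moves([
  [[0,0,0,0,0,0.022,0],[0,0,-0.002,0,0,0.022,0],[0,0,-0.002,0,0,0.022,0],[0,0,-0.002,0,0,0.022,0],[0,0,-0.002,0,0,0.022,0],[0,0,-0.002,0,0,0.022,0],[0,0,-0.002,0,0,0.022,0],[0,0,-0.002,0,0,0.022,0],[0,0,-0.002,0,0,0.022,0],[0,0,-0.002,0,0,0.022,0]],
])

```text
clock: 5.35
eef_pos: [0.5321, -0.2131, 0.0699]
tool_rot: [-2.734, -1.545, 0.002]
wrist_force: [2.1, -0.8, -8.9]
opening: 0.0118
grip_force: 58.4
```

```bash
python3 go.py .5327 -.2132 .068 48.5
```

```text
t 5.35 pos [ 0.5321 -0.2131  0.0699] yaw -31.04 tilt [-0.002  0.    -1.   ]
joints [-0.381  0.379 -0.342  0.851 -0.     1.732] F [ 2.1 -0.8 -8.9] Tq [-0.18 -0.41  0.18] open 0.0118 grip 58.4
shift [0.0016 0.0036 0.0128] turn [-3.000e-04 -1.000e-04 -2.209e-01]
```

Call:
apply_moves([
  [[0,0,0,0,0,-0.022,0],[0,0,-0.0015,0,0,-0.022,0],[0,0,-0.0015,0,0,-0.022,0],[0,0,-0.0015,0,0,-0.022,0],[0,0,-0.0015,0,0,-0.022,0],[0,0,-0.0015,0,0,-0.022,0],[0,0,-0.0015,0,0,-0.022,0],[0,0,-0.0015,0,0,-0.022,0],[0,0,-0.0015,0,0,-0.022,0],[0,0,-0.0015,0,0,-0.022,0]],
])

```text
clock: 6.35
eef_pos: [0.5325, -0.2131, 0.0718]
tool_rot: [-1.105, -2.939, -0.0]
wrist_force: [2.7, -0.4, -10.7]
opening: 0.0118
grip_force: 58.4
```

Call:
apply_moves([
  [[0,0,0,0,0,-0.022,0],[0,0,-0.0015,0,0,-0.022,0],[0,0,-0.0015,0,0,-0.022,0],[0,0,-0.0015,0,0,-0.022,0],[0,0,-0.0015,0,0,-0.022,0],[0,0,-0.0015,0,0,-0.022,0],[0,0,-0.0015,0,0,-0.022,0],[0,0,-0.0015,0,0,-0.022,0],[0,0,-0.0015,0,0,-0.022,0],[0,0,-0.0015,0,0,-0.022,0]],
])

```text
clock: 7.35
eef_pos: [0.5325, -0.2129, 0.0739]
tool_rot: [1.022, -2.97, -0.002]
wrist_force: [3.5, -0.4, -9.8]
opening: 0.0122
grip_force: 58.5
```

Call:
apply_moves([
  [[0,0,0,0,0,0.022,0],[0,0,-0.0015,0,0,0.022,0],[0,0,-0.0015,0,0,0.022,0],[0,0,-0.0015,0,0,0.022,0],[0,0,-0.0015,0,0,0.022,0],[0,0,-0.0015,0,0,0.022,0],[0,0,-0.0015,0,0,0.022,0],[0,0,-0.0015,0,0,0.022,0],[0,0,-0.0015,0,0,0.022,0],[0,0,-0.0015,0,0,0.022,0]],
])

```text
clock: 8.35
eef_pos: [0.5325, -0.2132, 0.076]
tool_rot: [-1.121, -2.933, 0.0]
wrist_force: [2.9, -0.4, -9.7]
opening: 0.0121
grip_force: 58.6
```

```bash
cat > jig.py <<'E'
from h import *
import sys
im,d=snap('side',sys.argv[1]);P=pts('side',d);z=P[...,2]
S=np.load('side.npz')
c=np.array([.58275,-.1984]);a=np.radians(16.4)
for n,dd in(('before',S['d']),('now',d)):
    P=pts('side',dd);q=P[...,:2]-c;X=q@[np.cos(a),np.sin(a)];Y=q@[-np.sin(a),np.cos(a)];z=P[...,2]
    o=[]
    for lo,hi in((-.078,-.06),(-.03,-.01),(.02,.04)):
        m=(X>lo)&(X<hi)&(Y>-.04)&(Y<-.015)&(z>.03)&(z<.075);o.append((np.median(z[m]).round(4),int(m.sum())))
    mb=(X>-.1)&(X<.1)&(Y>-.07)&(Y<-.047)&(z>.01)&(z<.03)
    print(n,'plate z front->back',o,'base top',np.median(z[mb]).round(4),'base X min/max',np.percentile(X[mb],[1,99]).round(3))
cv2.imwrite(f'pics/{sys.argv[1]}.png',cv2.resize(im[170:290,170:350,::-1],None,fx=4,fy=4,interpolation=cv2.INTER_CUBIC))
E
python3 jig.py s3; python3 go.py .5327 -.2132 .068 48.5
```

```text
before plate z front->back [(np.float64(0.0497), 37), (np.float64(0.0498), 60), (np.float64(0.0502), 51)] base top 0.0179 base X min/max [-0.085  0.079]
now plate z front->back [(np.float64(0.0499), 40), (np.float64(0.0498), 61), (np.float64(0.05), 55)] base top 0.0176 base X min/max [-0.084  0.079]
t 8.4 pos [ 0.5325 -0.2132  0.076 ] yaw 47.86 tilt [-0.001  0.    -1.   ]
joints [-0.381  0.373 -0.335  0.863 -0.     0.355] F [ 2.3 -1.2 -9.6] Tq [-0.22 -0.75 -0.17] open 0.0118 grip 58.6
shift [-0.001   0.0006  0.0535] turn [-0.0001 -0.0002 -0.0018]
```

The plate stays level while the pin rises, so I keep twisting.

Call:
apply_moves([
  [[0,0,0,0,0,0.022,0],[0,0,-0.0015,0,0,0.022,0],[0,0,-0.0015,0,0,0.022,0],[0,0,-0.0015,0,0,0.022,0],[0,0,-0.0015,0,0,0.022,0],[0,0,-0.0015,0,0,0.022,0],[0,0,-0.0015,0,0,0.022,0],[0,0,-0.0015,0,0,0.022,0],[0,0,-0.0015,0,0,0.022,0],[0,0,-0.0015,0,0,0.022,0]],
])

```text
clock: 9.4
eef_pos: [0.5324, -0.2131, 0.0784]
tool_rot: [-2.732, -1.549, 0.001]
wrist_force: [1.3, -0.1, -7.1]
opening: 0.0118
grip_force: 59.0
```

Call:
apply_moves([
  [[0,0,0,0,0,-0.022,0],[0,0,-0.0015,0,0,-0.022,0],[0,0,-0.0015,0,0,-0.022,0],[0,0,-0.0015,0,0,-0.022,0],[0,0,-0.0015,0,0,-0.022,0],[0,0,-0.0015,0,0,-0.022,0],[0,0,-0.0015,0,0,-0.022,0],[0,0,-0.0015,0,0,-0.022,0],[0,0,-0.0015,0,0,-0.022,0],[0,0,-0.0015,0,0,-0.022,0]],
])

```text
clock: 10.4
eef_pos: [0.5326, -0.2133, 0.0813]
tool_rot: [-1.102, -2.941, 0.0]
wrist_force: [-0.0, 0.6, -1.1]
opening: 0.0118
grip_force: 59.8
```

Call:
apply_moves([
  [[0,0,0,0,0,0.022,0],[0,0,-0.0015,0,0,0.022,0],[0,0,-0.0015,0,0,0.022,0],[0,0,-0.0015,0,0,0.022,0],[0,0,-0.0015,0,0,0.022,0],[0,0,-0.0015,0,0,0.022,0],[0,0,-0.0015,0,0,0.022,0],[0,0,-0.0015,0,0,0.022,0],[0,0,-0.0015,0,0,0.022,0],[0,0,-0.0015,0,0,0.022,0]],
])

```text
clock: 11.4
eef_pos: [0.5326, -0.2133, 0.0834]
tool_rot: [-2.733, -1.549, 0.001]
wrist_force: [-0.3, 0.8, -0.8]
opening: 0.012
grip_force: 59.8
```

The pin is free: the force is just its weight. I lift it clear and re-measure the tray.

Call:
apply_moves([
  [[0,0,-0.05,0,0,0,0],[0,0,-0.08,0,0,0,0],[0,0,-0.1,0,0,0,0],[0,0,-0.1,0,0,0,0],[0,0,0,0,0,0,0]],
])

```text
clock: 11.9
eef_pos: [0.5348, -0.2142, 0.1362]
tool_rot: [2.725, 1.556, 0.005]
wrist_force: [1.0, -0.7, -0.7]
opening: 0.0116
grip_force: 59.8
```

```bash
python3 - <<'E'
from h import *
T=np.load('top.npz');P=pts('top',T['d']);z=P[...,2];im=T['im'].astype(int)
win=np.zeros(z.shape,bool);win[155:228,245:312]=1
# dark lining / floor
m=win&(z>.003)&(z<.012)&(im.max(-1)<70)&((im.max(-1)-im.min(-1))<12)
k,l,st,ce=cv2.connectedComponentsWithStats(m.astype(np.uint8));i=1+np.argmax(st[1:,4]);q=P[l==i]
print(st[i],cv2.minAreaRect((q[:,:2]*1000).astype(np.float32)),np.median(q[:,2]))
m=win&(z>.015)&(z<.034);k,l,st,ce=cv2.connectedComponentsWithStats(m.astype(np.uint8));i=1+np.argmax(st[1:,4]);q=P[l==i]
print(st[i],cv2.minAreaRect((q[:,:2]*1000).astype(np.float32)),st[1:,4])
E
python3 jig.py s4; python3 go.py .5327 -.2132 .12 -31
```

```text
[ 255  167   47   51 1209] ((566.567626953125, 11.821128845214844), (103.62718963623047, 128.7146453857422), 72.76720428466797) 0.0058609830582863065
[252 161  53  59 362] ((566.4312744140625, 13.242561340332031), (117.11724090576172, 145.856201171875), 72.82046508789062) [362  13   1]
before plate z front->back [(np.float64(0.0497), 37), (np.float64(0.0498), 60), (np.float64(0.0502), 51)] base top 0.0179 base X min/max [-0.085  0.079]
now plate z front->back [(np.float64(0.0502), 39), (np.float64(0.0494), 61), (np.float64(0.0497), 58)] base top 0.0178 base X min/max [-0.085  0.079]
t 11.95 pos [ 0.5342 -0.2139  0.1348] yaw -30.6 tilt [ 0.003 -0.001 -1.   ]
joints [-0.381  0.321 -0.264  0.983 -0.     1.724] F [-0.9 -0.4 -1. ] Tq [-0.01 -0.01 -0.04] open 0.012 grip 59.8
shift [-0.0012 -0.011   0.0989] turn [ 0.0005 -0.0001  0.0011]
```

View pics/s4.png

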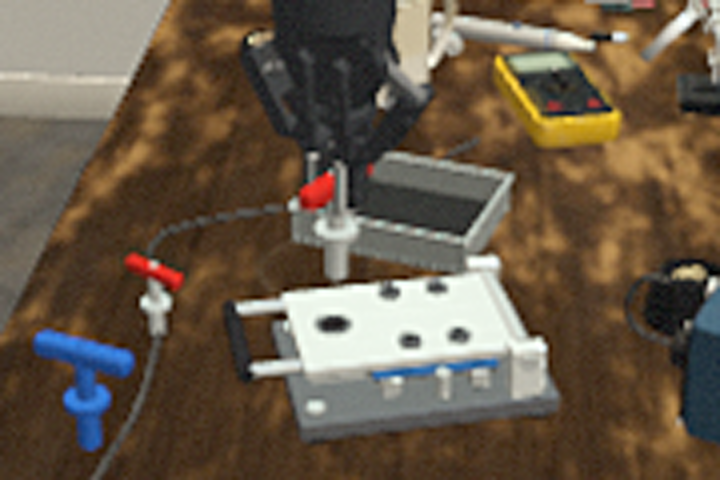

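The pin hangs upright in the gripper and the plate's hole is empty at crop (332,323). The jig hasn't moved. Next, over to the tray.

Call:
apply_moves([
  [[0.1765,-0.0686,0,0,0,0,0],[0.1765,-0.0686,0,0,0,0,0],[0.1765,-0.0686,0,0,0,0,0],[0.1765,-0.0686,0,0,0,0,0],[0.1765,-0.0686,0,0,0,0,0],[0.1765,-0.0686,0,0,0,0,0],[0.1765,-0.0686,0,0,0,0,0],[0.1765,-0.0686,0,0,0,-0.018,0],[0,0,0,0,0,-0.019,0],[0,0,0,0,0,0,0]],
])

```text
clock: 12.95
eef_pos: [0.57, 0.0116, 0.1324]
tool_rot: [-2.529, -1.864, 0.002]
wrist_force: [0.1, 0.5, -0.8]
opening: 0.0123
grip_force: 59.8
```

Call:
apply_moves([
  [[0,0,0,-0.0208,0,0,0],[0,0,0,-0.0208,0,0,0],[0,0,0,-0.0208,0,0,0],[0,0,0,-0.0208,0,0,0],[0,0,0,-0.0208,0,0,0],[0,0,0,-0.021,0,0,0],[0,0,0,0,0,0,0]],
])

```text
clock: 13.65
eef_pos: [0.5855, 0.0163, 0.1458]
tool_rot: [1.975, 1.44, 0.597]
wrist_force: [-0.7, 0.4, -0.7]
opening: 0.0116
grip_force: 61.7
```

```bash
python3 go.py .571 .0103 .048 -17.2
```

```text
t 13.65 pos [0.5855 0.0163 0.1458] yaw -17.89 tilt [ 0.673 -0.214 -0.708]
joints [ 0.235 -0.043 -1.021 -0.114 -0.373  1.978] F [-0.7  0.4 -0.7] Tq [ 0.3   0.84 -0.  ] open 0.0116 grip 61.7
shift [-0.0692 -0.517   0.4053] turn [ 0.1247  0.0003 -0.0016]
```

Call:
apply_moves([
  [[0,0,0,0.0208,0,0,0],[0,0,0,0.0208,0,0,0],[0,0,0,0,0,0,0],[0,0,0,0,0,0,0]],
])

```text
clock: 14.05
eef_pos: [0.581, 0.0135, 0.1398]
tool_rot: [2.174, 1.585, 0.414]
wrist_force: [-0.8, -0.5, -0.5]
opening: 0.012
grip_force: 61.7
```

```bash
cat > tgt.py <<'E'
from h import *; import sys
s=r.get_state();M=R.from_rotvec(s['tool_rot']).as_matrix();a=np.radians(-17.2)
c=np.array([.5665,.0118]);X=np.array([np.cos(a),np.sin(a)])
u,z=map(float,sys.argv[1:3]);g=np.r_[c+u*X,z];tip=s['eef_pos']+.049*M[:,2]
print(s['clock'],s['eef_pos'].round(4),M.round(3).tolist(),s['joints'].round(3),'F',s['wrist_force'].round(1))
d=tip[:2]-c;print('tip u,v,z',d@X,d@[-X[1],X[0]],tip[2],'shift',(M.T@(g-s['eef_pos'])/.15).round(4))
E
python3 tgt.py .022 .055
```

```text
14.05 [0.581  0.0135 0.1398] [[0.307, 0.828, 0.47], [0.952, -0.264, -0.156], [-0.005, 0.495, -0.869]] [ 0.152  0.011 -0.777  0.313 -0.227  1.978] F [-0.8 -0.5 -0.5]
tip u,v,z 0.037567887948922234 0.005445947921548398 0.09721484917528567 shift [-0.0361 -0.2292  0.5202]
```

Call:
apply_moves([
  [[-0.006,-0.036,0.08,0,0,0,0],[-0.006,-0.036,0.08,0,0,0,0],[-0.006,-0.036,0.08,0,0,0,0],[-0.006,-0.036,0.08,0,0,0,0],[-0.006,-0.036,0.08,0,0,0,0],[0,0,0,0,0,0,0]],
])

```text
clock: 14.65
eef_pos: [0.5806, 0.0074, 0.0705]
tool_rot: [2.175, 1.591, 0.407]
wrist_force: [-1.1, 0.0, -2.3]
opening: 0.0119
grip_force: 61.7
```

```bash
python3 tgt.py .022 .055
```

```text
14.65 [0.5806 0.0074 0.0705] [[0.305, 0.832, 0.464], [0.952, -0.262, -0.156], [-0.008, 0.489, -0.872]] [ 0.137  0.12  -0.859  0.126 -0.219  1.963] F [-1.1  0.  -2.3]
tip u,v,z 0.038683923393804436 -0.0005708268444151979 0.027795601477452705 shift [ 0.0013 -0.0083  0.114 ]
```

Call:
apply_moves([
  [[0,0,0.04,0,0,0,0],[0,-0.004,0.04,0,0,0,0],[0,-0.004,0.025,0,0,0,0],[0,0,0,0,0,0,0]],
])

```text
clock: 15.05
eef_pos: [0.591, 0.0058, 0.0598]
tool_rot: [2.174, 1.59, 0.412]
wrist_force: [0.1, -0.4, -0.3]
opening: 0.0114
grip_force: 61.7
```

```bash
python3 tgt.py .022 .055;python3 jig.py s5
```

```text
15.05 [0.591  0.0058 0.0598] [[0.304, 0.83, 0.468], [0.953, -0.262, -0.155], [-0.006, 0.492, -0.87]] [ 0.13   0.155 -0.854  0.091 -0.216  1.957] F [ 0.1 -0.4 -0.3]
tip u,v,z 0.04931242453702354 0.001078637208728047 0.017150878747330553 shift [-0.0103 -0.0342  0.0175]
before plate z front->back [(np.float64(0.0497), 37), (np.float64(0.0498), 60), (np.float64(0.0502), 51)] base top 0.0179 base X min/max [-0.085  0.079]
now plate z front->back [(np.float64(0.05), 39), (np.float64(0.0495), 60), (np.float64(0.0498), 54)] base top 0.0177 base X min/max [-0.084  0.079]
```

View pics/s5.png

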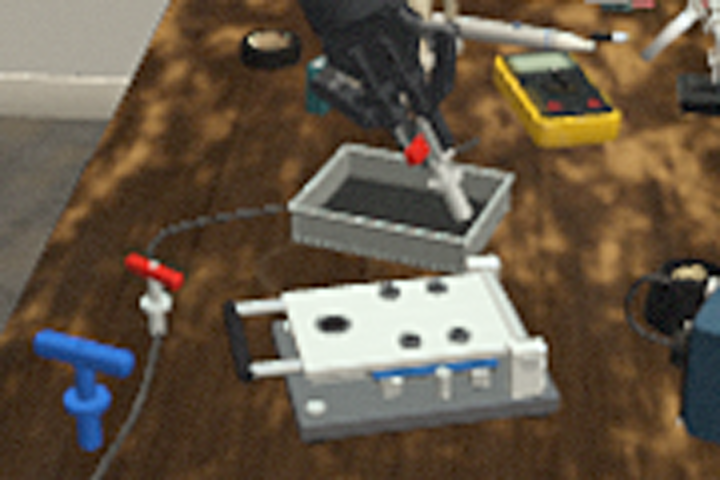

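Call:
apply_moves([
  [[-0.01,-0.035,0.02,0,0,0,0],[0,0,0,0,0,0,0],[0,0,0,0,0,0,0.2],[0,0,0,0,0,0,0.3],[0,0,0,0,0,0,0.4],[0,0,0,0,0,0,0.5],[0,0,0,0,0,0,0.5],[0,0,0,0,0,0,0.5]],
])

```text
clock: 15.9
eef_pos: [0.5876, 0.0054, 0.055]
tool_rot: [2.173, 1.59, 0.412]
wrist_force: [-0.4, 0.3, -0.0]
opening: 0.0428
grip_force: 0.2
```

```bash
python3 tgt.py .022 .055;python3 jig.py s6
```

```text
15.9 [0.5876 0.0054 0.055 ] [[0.304, 0.83, 0.468], [0.953, -0.262, -0.155], [-0.006, 0.493, -0.87]] [ 0.13   0.158 -0.866  0.075 -0.215  1.956] F [-0.4  0.3 -0. ]
tip u,v,z 0.0461963588011931 -0.0003401515511515176 0.012334909404832145 shift [-0.0008 -0.0003 -0.0003]
before plate z front->back [(np.float64(0.0497), 37), (np.float64(0.0498), 60), (np.float64(0.0502), 51)] base top 0.0179 base X min/max [-0.085  0.079]
now plate z front->back [(np.float64(0.05), 36), (np.float64(0.0498), 59), (np.float64(0.0497), 51)] base top 0.0178 base X min/max [-0.085  0.078]
```

View pics/s6.png

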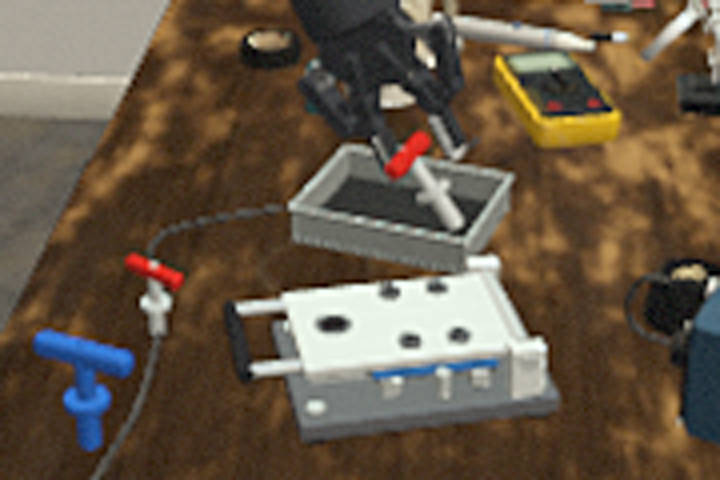

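The pin leans on the lower finger inside the tray, so I withdraw along the tool axis.

Call:
apply_moves([
  [[0,0,-0.07,0,0,0,0.5],[0,0,-0.08,0,0,0,0.5],[0,0,-0.08,0,0,0,0.5],[0,0,-0.08,0,0,0,0.5],[0,0,-0.08,0,0,0,0.5],[0,0,-0.08,0,0,0,0.5],[0,0,0,0,0,0,0.5],[0,0,0,0,0,0,0.5]],
])

```text
clock: 16.75
eef_pos: [0.555, 0.0165, 0.1173]
tool_rot: [2.172, 1.589, 0.414]
wrist_force: [-0.3, -0.6, 0.1]
opening: 0.0427
grip_force: 0.0
```

```bash
python3 tgt.py .022 .055;python3 jig.py s7
```

```text
16.75 [0.555  0.0165 0.1173] [[0.304, 0.829, 0.469], [0.953, -0.262, -0.154], [-0.005, 0.494, -0.869]] [ 0.167 -0.004 -0.855  0.254 -0.232  1.99 ] F [-0.3 -0.6  0.1]
tip u,v,z 0.01184682774364303 0.0006587580558004033 0.07474033735046012 shift [-0.0032 -0.0061  0.4746]
before plate z front->back [(np.float64(0.0497), 37), (np.float64(0.0498), 60), (np.float64(0.0502), 51)] base top 0.0179 base X min/max [-0.085  0.079]
now plate z front->back [(np.float64(0.0501), 40), (np.float64(0.0499), 64), (np.float64(0.05), 51)] base top 0.0178 base X min/max [-0.085  0.078]
```

View pics/s7.png

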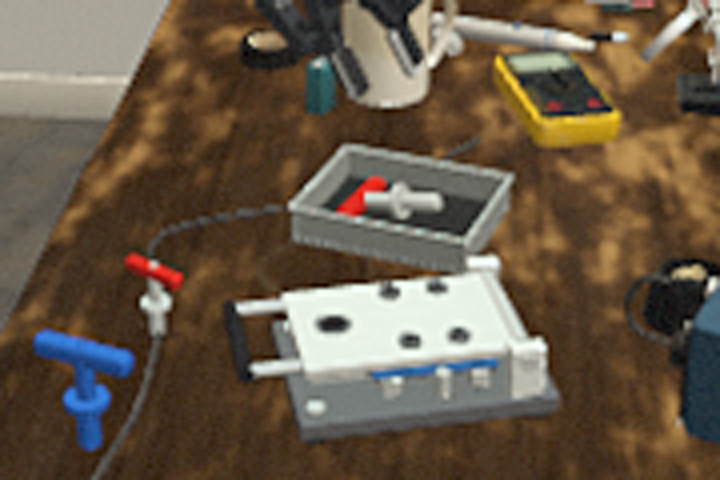

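The pin lies in the tray at crop (390,197). Now I untilt and measure the bar handle exactly from the first top picture.

Call:
apply_moves([
  [[0,0,-0.1,0.0208,0,0,0.35],[0,0,-0.1,0.0208,0,0,0.35],[0,0,0,0.0208,0,0,0.35],[0,0,0,0.0208,0,0,0.35],[0,0,0,0,0,-0.0236,0.35],[0,0,0,0,0,-0.0236,0.35],[0,0,0,0,0,-0.0236,0.35],[0,0,0,0,0,-0.0236,0.35],[0,0,0,0,0,0,0.35]],
])

```text
clock: 17.7
eef_pos: [0.5422, 0.0202, 0.1422]
tool_rot: [-1.881, -2.509, 0.013]
wrist_force: [0.0, -0.3, -0.1]
opening: 0.0295
grip_force: 0.0
```

```bash
python3 - <<'E'
from h import *
T=np.load('top.npz');P=pts('top',T['d']);z=P[...,2];im=T['im'].astype(int)
c=np.array([.58275,-.1984]);a=np.radians(16.4);q=P[...,:2]-c;X=q@[np.cos(a),np.sin(a)];Y=q@[-np.sin(a),np.cos(a)]
m=(X<-.1)&(X>-.13)&(abs(Y)<.06)&(z>.03)&(z<.065)&(im.max(-1)<80)
print(m.sum(),cv2.minAreaRect((P[m][:,:2]*1000).astype(np.float32)),np.percentile(Y[m],[2,98]),np.median(X[m]),np.median(z[m]))
m=(X<.05)&(X>-.078)&(z>.046)&(z<.053);print('plate Y',np.percentile(Y[m],[1,99]))
E
python3 go.py .4734 -.2306 .14 16.4
```

```text
107 ((473.5686950683594, -230.1918487548828), (10.984054565429688, 83.27107238769531), 16.05003547668457) [-0.03846938  0.04053675] -0.11445583982118375 0.05074978708169953
plate Y [-0.04504941  0.4320256 ]
t 17.7 pos [0.5422 0.0202 0.1422] yaw 16.27 tilt [-0.01  -0.003 -1.   ]
joints [ 0.039  0.268 -0.318  0.995 -0.003  1.326] F [ 0.  -0.3 -0.1] Tq [-0.  0. -0.] open 0.0295 grip 0.0
shift [-1.4763 -0.9082  0.0249] turn [-0.0016  0.0001 -0.0004]
```

Call:
apply_moves([
  [[-0.164,-0.101,0,0,0,0,0.35],[-0.164,-0.101,0,0,0,0,0.35],[-0.164,-0.101,0,0,0,0,0.35],[-0.164,-0.101,0,0,0,0,0.35],[-0.164,-0.101,0,0,0,0,0.35],[-0.164,-0.101,0,0,0,0,0.35],[-0.164,-0.101,0,0,0,0,0.35],[-0.164,-0.101,0,0,0,0,0.35],[-0.164,-0.101,0,-0.0016,0,0,0.35],[0,0,0,0,0,0,0.35]],
])

```text
clock: 18.7
eef_pos: [0.4725, -0.2332, 0.1442]
tool_rot: [1.893, 2.505, -0.001]
wrist_force: [0.5, -0.2, -0.3]
opening: 0.03
grip_force: 0.0
```

```bash
python3 go.py .4736 -.2302 .027 16.2
```

```text
t 18.7 pos [ 0.4725 -0.2332  0.1442] yaw 15.83 tilt [ 0.001 -0.001 -1.   ]
joints [-0.458  0.229 -0.364  0.976 -0.001  0.837] F [ 0.5 -0.2 -0.3] Tq [ 0.02  0.03 -0.01] open 0.03 grip 0.0
shift [0.0183 0.0122 0.7812] turn [ 0.0001  0.0003 -0.001 ]
```

Call:
apply_moves([
  [[0.018,0.012,0.2,0,0,-0.001,0.35],[0,0,0.2,0,0,0,0.35],[0,0,0.15,0,0,0,0.35],[0,0,0.1,0,0,0,0.35],[0,0,0.08,0,0,0,0.35],[0,0,0.05,0,0,0,0.35],[0,0,0,0,0,0,0.35]],
])

```text
clock: 19.4
eef_pos: [0.4741, -0.2268, 0.0267]
tool_rot: [-1.877, -2.518, -0.0]
wrist_force: [0.6, 0.1, -0.1]
opening: 0.0299
grip_force: 0.0
```

```bash
python3 go.py .4736 -.2302 .027 16.2; python3 jig.py s8
```

```text
t 19.4 pos [ 0.4741 -0.2268  0.0267] yaw 16.59 tilt [-0.  0. -1.]
joints [-0.446  0.351 -0.504  0.716  0.     0.835] F [ 0.6  0.1 -0.1] Tq [ 0.04 -0.02 -0.03] open 0.0299 grip 0.0
shift [-0.0209 -0.0096 -0.002 ] turn [-0.     -0.0001  0.0011]
before plate z front->back [(np.float64(0.0497), 37), (np.float64(0.0498), 60), (np.float64(0.0502), 51)] base top 0.0179 base X min/max [-0.085  0.079]
now plate z front->back [(np.float64(0.05), 43), (np.float64(0.0496), 58), (np.float64(0.0501), 56)] base top 0.0178 base X min/max [-0.085  0.079]
```

View pics/s8.png

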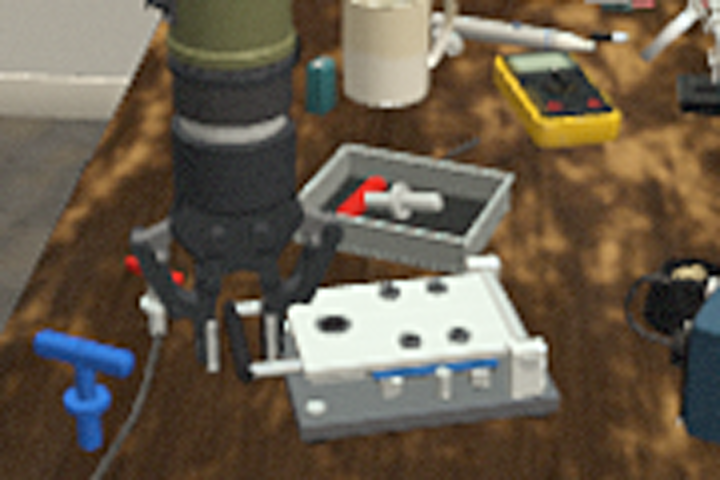

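The fingers straddle the black bar (crop 238,340). I close on it.

Call:
apply_moves([
  [[-0.01,-0.01,0,0,0,0.001,0.2],[0,0,0,0,0,0,0],[0,0,0,0,0,0,0],[0,0,0,0,0,0,0],[0,0,0,0,0,0,0]],
])

```text
clock: 19.95
eef_pos: [0.4737, -0.2299, 0.0284]
tool_rot: [1.884, 2.511, -0.001]
wrist_force: [-3.6, -1.4, 6.5]
opening: 0.009
grip_force: 58.7
```

```bash
python3 go.py .4736 -.2302 .027 16.2; python3 -c "
import numpy as np
t=np.arange(0,1.91,.1);k=.176/.15
for i in range(len(t)-1): print('%.1f [0, %.4f, %.4f]'%(t[i+1],k*(np.cos(t[i])-np.cos(t[i+1])),-k*(np.sin(t[i+1])-np.sin(t[i]))))"
```

```text
t 19.95 pos [ 0.4737 -0.2299  0.0284] yaw 16.23 tilt [ 0.002 -0.002 -1.   ]
joints [-0.451  0.348 -0.503  0.717 -0.001  0.836] F [-3.6 -1.4  6.5] Tq [-0.29  0.6  -0.05] open 0.009 grip 58.7
shift [-0.0015 -0.0012  0.0094] turn [0.0002 0.0004 0.0001]
0.1 [0, 0.0059, -0.1171]
0.2 [0, 0.0175, -0.1160]
0.3 [0, 0.0290, -0.1136]
0.4 [0, 0.0402, -0.1102]
0.5 [0, 0.0510, -0.1056]
0.6 [0, 0.0613, -0.1000]
0.7 [0, 0.0710, -0.0934]
0.8 [0, 0.0799, -0.0858]
0.9 [0, 0.0881, -0.0774]
1.0 [0, 0.0954, -0.0682]
1.1 [0, 0.1017, -0.0584]
1.2 [0, 0.1071, -0.0479]
1.3 [0, 0.1113, -0.0370]
1.4 [0, 0.1144, -0.0257]
1.5 [0, 0.1164, -0.0141]
1.6 [0, 0.1173, -0.0024]
1.7 [0, 0.1169, 0.0093]
1.8 [0, 0.1154, 0.0209]
1.9 [0, 0.1127, 0.0323]
```

Call:
apply_moves([
  [[0,0,-0.01,0,0,0,0],[0,0.006,-0.117,0,0,0,0],[0,0.0175,-0.116,0,0,0,0],[0,0.029,-0.1135,0,0,0,0],[0,0.04,-0.11,0,0,0,0],[0,0,0,0,0,0,0],[0,0,0,0,0,0,0]],
])

```text
clock: 20.65
eef_pos: [0.4865, -0.2259, 0.0975]
tool_rot: [1.884, 2.512, -0.001]
wrist_force: [-2.5, -3.8, 0.6]
opening: 0.0089
grip_force: 58.7
```

```bash
python3 go.py .4867 -.2264 .0959 16.2; python3 jig.py s9
```

```text
t 20.65 pos [ 0.4865 -0.2259  0.0975] yaw 16.25 tilt [ 0.001 -0.002 -1.   ]
joints [-0.434  0.287 -0.404  0.878 -0.001  0.853] F [-2.5 -3.8  0.6] Tq [-0.83  0.53 -0.02] open 0.0089 grip 58.7
shift [-0.0034  0.0001  0.0106] turn [0.0001 0.0003 0.0002]
before plate z front->back [(np.float64(0.0497), 37), (np.float64(0.0498), 60), (np.float64(0.0502), 51)] base top 0.0179 base X min/max [-0.085  0.079]
now plate z front->back [(np.float64(0.0363), 22), (np.float64(0.0336), 42), (np.float64(0.0346), 77)] base top 0.0177 base X min/max [-0.084  0.08 ]
```

Call:
apply_moves([
  [[0,0.051,-0.1055,0,0,0,0],[0,0.0613,-0.1,0,0,0,0],[0,0.071,-0.0935,0,0,0,0],[0,0.08,-0.086,0,0,0,0],[0,0.088,-0.0775,0,0,0,0],[0,0,0,0,0,0,0]],
])

```text
clock: 21.3
eef_pos: [0.5358, -0.2112, 0.1683]
tool_rot: [-1.885, -2.513, 0.005]
wrist_force: [-13.6, -2.6, 13.5]
opening: 0.009
grip_force: 59.9
```

```bash
python3 go.py .5376 -.2116 .1649 16.2; python3 jig.py s10
```

```text
t 21.3 pos [ 0.5358 -0.2112  0.1683] yaw 16.24 tilt [-0.002 -0.003 -1.   ]
joints [-0.374  0.302 -0.21   1.061 -0.003  0.914] F [-13.6  -2.6  13.5] Tq [-0.86  3.02 -0.14] open 0.009 grip 59.9
shift [-0.0058  0.0106  0.0223] turn [-0.0004  0.0003  0.0001]
before plate z front->back [(np.float64(0.0497), 37), (np.float64(0.0498), 60), (np.float64(0.0502), 51)] base top 0.0179 base X min/max [-0.085  0.079]
now plate z front->back [(np.float64(0.0356), 16), (np.float64(0.0336), 49), (np.float64(0.0332), 46)] base top 0.0178 base X min/max [-0.084  0.08 ]
```

Call:
apply_moves([
  [[0,-0.0165,0,0.0208,0,0,0],[0,-0.0165,0,0.0208,0,0,0],[0,0,0,0,0,0,0]],
])

```text
clock: 21.65
eef_pos: [0.5303, -0.2117, 0.1648]
tool_rot: [-1.773, -2.369, 0.324]
wrist_force: [-9.1, -2.7, 9.4]
opening: 0.009
grip_force: 64.9
```

```bash
python3 go.py .5376 -.2116 .1649 16.2; cat > leaf.py <<'E'
from h import *
import sys
d=np.load(sys.argv[1])['d'] if len(sys.argv)>1 else snap('side','l')[1]
P=pts('side',d);c=np.array([.58275,-.1984]);a=np.radians(16.3);q=P[...,:2]-c
X=q@[np.cos(a),np.sin(a)];Y=q@[-np.sin(a),np.cos(a)];z=P[...,2]
# arm nearest the camera (Y about -.036) and plate's side edge (Y about -.045)
m=(Y<-.03)&(Y>-.06)&(X>-.12)&(X<.12)&(z>.07)&(z<.3)
x,zz=X[m],z[m];print(m.sum())
if m.sum()>10:
    for lo in np.arange(.07,.25,.015):
        k=(zz>=lo)&(zz<lo+.015)
        if k.sum()>1: print(round(lo+.0075,4),int(k.sum()),np.percentile(x[k],[5,50,95]).round(4), 'ang from hinge',np.arctan2(lo+.0075-.046,.062-np.median(x[k])).round(3))
s=r.get_state();M=R.from_rotvec(s['tool_rot']).as_matrix();g=s['eef_pos']-.019*M[:,2];p=g[:2]-c
print('grasp X,Z',p@[np.cos(a),np.sin(a)],p@[-np.sin(a),np.cos(a)],g[2],'radius',np.hypot(p@[np.cos(a),np.sin(a)]-.062,g[2]-.046),'F',s['wrist_force'].round(1))
E
python3 leaf.py
```

```text
t 21.65 pos [ 0.5303 -0.2117  0.1648] yaw 16.4 tilt [-0.26  -0.074 -0.963]
joints [-0.295  0.493  0.027  1.336 -0.147  1.007] F [-9.1 -2.7  9.4] Tq [-0.56  1.95 -0.28] open 0.009 grip 64.9
shift [-0.0129  0.0448 -0.0132] turn [-0.0436 -0.0002  0.0005]
329
0.0775 39 [0.0278 0.0384 0.0468] ang from hinge 0.928
0.0925 31 [0.0151 0.0239 0.0326] ang from hinge 0.884
0.1075 36 [0.004  0.0117 0.022 ] ang from hinge 0.885
0.1225 32 [-0.0101 -0.0022  0.0056] ang from hinge 0.872
0.1375 30 [-0.0251 -0.016  -0.0081] ang from hinge 0.865
0.1525 36 [-0.0372 -0.0284 -0.0197] ang from hinge 0.867
0.1675 26 [-0.0497 -0.0422 -0.0347] ang from hinge 0.862
0.1825 21 [-0.0572 -0.0525 -0.0474] ang from hinge 0.873
grasp X,Z -0.04860313952337572 0.0018578805729698355 0.18349135260067037 radius 0.17645658534718725 F [-6.2 -0.8  6.1]
```

```bash
python3 -c "
import numpy as np
t=np.r_[np.arange(.9,1.81,.1),1.88];R=.176/.15;c,s=np.cos(np.radians(15)),np.sin(np.radians(15))
for i in range(len(t)-1):
  X=R*(np.cos(t[i])-np.cos(t[i+1]));Z=R*(np.sin(t[i+1])-np.sin(t[i]))
  if i==0: X-=.0015/.15*.62; Z+=.01*.78
  print('%.2f [0, %.4f, %.4f]'%(t[i+1],X*c-Z*s,-X*s-Z*c))"
```

```text
1.00 [0, 0.0665, -0.0965]
1.10 [0, 0.0832, -0.0827]
1.20 [0, 0.0910, -0.0740]
1.30 [0, 0.0979, -0.0645]
1.40 [0, 0.1039, -0.0544]
1.50 [0, 0.1088, -0.0438]
1.60 [0, 0.1126, -0.0327]
1.70 [0, 0.1153, -0.0213]
1.80 [0, 0.1169, -0.0097]
1.88 [0, 0.0938, 0.0007]
```

Call:
apply_moves([
  [[0,0.0665,-0.0965,0,0,0,0],[0,0.083,-0.0825,0,0,0,0],[0,0.091,-0.074,0,0,0,0],[0,0,0,0,0,0,0]],
])

```text
clock: 22.1
eef_pos: [0.5769, -0.1989, 0.195]
tool_rot: [-1.782, -2.377, 0.31]
wrist_force: [-1.5, -0.7, 8.2]
opening: 0.0087
grip_force: 64.3
```

```bash
python3 leaf.py; python3 go.py 0.57 -.2 .2 16.2
```

```text
219
0.0775 22 [0.0441 0.0489 0.055 ] ang from hinge 1.177
0.0925 24 [0.0384 0.0453 0.0529] ang from hinge 1.226
0.1075 22 [0.032  0.0374 0.0425] ang from hinge 1.191
0.1225 24 [0.0259 0.0316 0.0404] ang from hinge 1.193
0.1375 21 [0.0205 0.0245 0.0289] ang from hinge 1.181
0.1525 19 [0.0136 0.0176 0.0232] ang from hinge 1.176
0.1675 22 [0.007  0.0124 0.0176] ang from hinge 1.183
0.1825 22 [0.0014 0.0061 0.0118] ang from hinge 1.182
0.1975 20 [-0.0042  0.0007  0.006 ] ang from hinge 1.187
0.2125 23 [-0.0093 -0.0049 -0.    ] ang from hinge 1.189
grasp X,Z -0.0013665834913838143 0.0011375689220747944 0.213184267837535 radius 0.1787901096698113 F [-2.2 -0.6  7.3]
t 22.15 pos [ 0.5765 -0.1991  0.1948] yaw 16.27 tilt [-0.246 -0.072 -0.967]
joints [-0.26   0.546  0.185  1.432 -0.134  1.042] F [-2.2 -0.6  7.3] Tq [-0.21  0.3  -0.15] open 0.0085 grip 64.2
shift [ 0.0061 -0.0504 -0.0224] turn [-0.0412  0.0001  0.0002]
```

Call:
apply_moves([
  [[0,0.095,-0.07,0,0,0,0],[0,0.104,-0.0545,0,0,0,0],[0,0.109,-0.044,0,0,0,0],[0,0.1125,-0.0325,0,0,0,0],[0,0.1155,-0.0215,0,0,0,0],[0,0,0,0,0,0,0]],
])

```text
clock: 22.75
eef_pos: [0.6609, -0.1751, 0.2061]
tool_rot: [-1.783, -2.379, 0.31]
wrist_force: [0.8, -2.5, 6.7]
opening: 0.0089
grip_force: 66.3
```

```bash
python3 leaf.py; python3 go.py 0.57 -.2 .2 16.2
```

```text
280
0.0775 28 [0.0619 0.0643 0.0728] ang from hinge 1.644
0.0925 23 [0.064  0.0656 0.0712] ang from hinge 1.649
0.1075 32 [0.0649 0.0677 0.0754] ang from hinge 1.663
0.1225 29 [0.0667 0.0692 0.0747] ang from hinge 1.665
0.1375 27 [0.0686 0.0715 0.0765] ang from hinge 1.674
0.1525 25 [0.0705 0.0733 0.078 ] ang from hinge 1.677
0.1675 28 [0.0719 0.0745 0.0802] ang from hinge 1.674
0.1825 31 [0.073  0.0769 0.0815] ang from hinge 1.679
0.1975 19 [0.0757 0.0792 0.0825] ang from hinge 1.684
0.2125 20 [0.0781 0.0815 0.0858] ang from hinge 1.687
0.2275 18 [0.0778 0.081  0.0864] ang from hinge 1.675
grasp X,Z 0.0857443610723808 0.0005002117009039185 0.22449269828828802 radius 0.1800650938548874 F [ 1.5 -2.4  6.8]
t 22.8 pos [ 0.6603 -0.1753  0.2061] yaw 16.26 tilt [-0.244 -0.074 -0.967]
joints [-0.201  0.709  0.486  1.575 -0.121  1.1  ] F [ 1.5 -2.4  6.8] Tq [-0.58 -0.06 -0.01] open 0.0087 grip 66.2
shift [ 0.0106 -0.593   0.1984] turn [-0.041   0.0004  0.0002]
```

Call:
apply_moves([
  [[0,0.117,-0.015,0,0,0,0],[0,0.08,0,0,0,0,0],[0,0,0,0,0,0,0.15],[0,0,0,0,0,0,0.25],[0,0,0,0,0,0,0.35],[0,0,0,0,0,0,0.4],[0,0,0,0,0,0,0.4],[0,0,0,0,0,0,0.4]],
])

```text
clock: 23.6
eef_pos: [0.686, -0.167, 0.2008]
tool_rot: [-1.782, -2.376, 0.311]
wrist_force: [0.6, 0.4, 0.4]
opening: 0.034
grip_force: 0.1
```

```bash
python3 leaf.py; python3 go.py 0.57 -.2 .2 16.2
```

```text
293
0.0775 31 [0.0667 0.0705 0.0766] ang from hinge 1.836
0.0925 33 [0.0727 0.0767 0.0818] ang from hinge 1.877
0.1075 33 [0.0782 0.082  0.0886] ang from hinge 1.885
0.1225 31 [0.0834 0.0866 0.0923] ang from hinge 1.882
0.1375 33 [0.0877 0.0923 0.0974] ang from hinge 1.891
0.1525 36 [0.0935 0.0972 0.1029] ang from hinge 1.89
0.1675 33 [0.0988 0.1027 0.1085] ang from hinge 1.894
0.1825 26 [0.104  0.1076 0.1129] ang from hinge 1.893
0.1975 20 [0.1099 0.1139 0.1181] ang from hinge 1.901
0.2125 17 [0.1155 0.117  0.1197] ang from hinge 1.89
grasp X,Z 0.11285348605901235 0.0011275859033809189 0.21921211943205962 radius 0.1805228942890631 F [-0.2  0.3 -0.5]
t 23.65 pos [ 0.6861 -0.167   0.2009] yaw 16.25 tilt [-0.247 -0.073 -0.966]
joints [-0.184  0.774  0.589  1.619 -0.117  1.117] F [-0.2  0.3 -0.5] Tq [ 0.12 -0.28 -0.03] open 0.0342 grip 0.1
shift [ 0.0056 -0.7758  0.2125] turn [-0.0414  0.0001  0.0002]
```

Call:
apply_moves([
  [[0,-0.0207,-0.0773,0,0,0,0.4],[0,-0.0207,-0.0773,0,0,0,0.4],[0,-0.0207,-0.0773,0,0,0,0.4],[0,-0.0207,-0.0773,0,0,0,0.4],[0,-0.0207,-0.0773,0,0,0,0.4],[0,-0.0207,-0.0773,0,0,0,0.4],[0,-0.2,0,0,0,0,0.4],[0,-0.2,0,0,0,0,0.4],[0,0,0,0,0,0,0.4],[0,0,0,0,0,0,0.4]],
])

```text
clock: 24.65
eef_pos: [0.6306, -0.1835, 0.2902]
tool_rot: [-1.784, -2.377, 0.31]
wrist_force: [-0.2, 0.2, -0.9]
opening: 0.0339
grip_force: 0.0
```

```bash
python3 leaf.py; python3 jig.py s11; python3 - <<'E'
from h import *
im,d=vision.camera('top');P=pts('top',d);T=np.load('top.npz');z=P[...,2]
def redm(im):
    h=cv2.cvtColor(im,cv2.COLOR_RGB2HSV);return ((h[...,0]<8)|(h[...,0]>172))&(h[...,1]>170)&(h[...,2]>90)
m=redm(im);m[:155]=0;m[235:]=0
q=P[m];print('red pin',len(q),np.median(q,0).round(3))
for n,A in(('before',T),('now',{'im':im,'d':d})):
    P=pts('top',A['d']);z=P[...,2];x,y=P[...,0],P[...,1]
    m=(x>.46)&(x<.69)&(y<-.1)&(y>-.3)&(z>.012)&(z<.024)
    m[:, :325]=0
    print(n,cv2.minAreaRect((P[m][:,:2]*1000).astype(np.float32)),m.sum())
E
```

```text
268
0.0775 33 [0.0679 0.0726 0.0783] ang from hinge 1.895
0.0925 36 [0.0749 0.0789 0.0849] ang from hinge 1.919
0.1075 33 [0.0808 0.0849 0.0916] ang from hinge 1.927
0.1225 30 [0.0869 0.0907 0.0963] ang from hinge 1.93
0.1375 35 [0.0921 0.0967 0.1022] ang from hinge 1.933
0.1525 36 [0.0984 0.1029 0.1092] ang from hinge 1.937
0.1675 38 [0.1045 0.109  0.1151] ang from hinge 1.94
0.1825 22 [0.1111 0.1153 0.1188] ang from hinge 1.943
0.1975 5 [0.1168 0.1187 0.1196] ang from hinge 1.929
grasp X,Z 0.05548213596222833 0.0010192759438970782 0.307819285814127 radius 0.261900402779061 F [ 1.1 -0.3 -0.8]
before plate z front->back [(np.float64(0.0497), 37), (np.float64(0.0498), 60), (np.float64(0.0502), 51)] base top 0.0179 base X min/max [-0.085  0.079]
now plate z front->back [(np.float64(0.0356), 10), (np.float64(0.0336), 47), (np.float64(0.0338), 47)] base top 0.0177 base X min/max [-0.082  0.081]
red pin 114 [0.53  0.025 0.019]
before ((582.7503662109375, -198.40292358398438), (168.3798370361328, 120.5243911743164), 16.478561401367188) 473
now ((590.4129028320312, -149.0225067138672), (13.795881271362305, 95.7849349975586), 83.00916290283203) 52
```

```bash
python3 -c "
from workcell import r
print(r.close_job())"
```

```text
the job is handed in; nothing more can be done
None
```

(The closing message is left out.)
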